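# Lock a trimming jig's T-bolt stop against a pot

### The job

Take the T-bolt by its wing handle out of its holder and lower its head lengthwise into the T-slot of the trimming jig, at the open end well clear of the pot. Keeping the wing lengthwise, slide the bolt along the slot until its round flange has pushed the pot home, snug against the wooden fence, then turn it a quarter turn in place so that it locks under the slot, and let go. Keep the pot upright and leave the cups and the jar standing where they are.

Things in the scene. Friction and masses are not known exactly. Their poses are not given: they have to be found in the camera images.
- bolt_grip (a point): Centre of the black wing handle on top of the loose T-bolt (174 mm tall, 0.28 kg). The wing is 64 mm long (x), 14 mm thick (y), 36 mm high, 18 mm above and below this point. z is the bolt's axis, up. Below it: a stem 18 mm across, the flange, a neck 15 mm across, the T-head. At the start the bolt stands upright in the holder, flange on its rim, wing at any yaw.
- bolt_flange (a point): Centre of the underside of the T-bolt's round black flange (60 mm across, 14 mm thick), 133 mm below bolt_grip on the axis; same axes. The T-head lies 13 to 24 mm below this point: 44 mm long along x (parallel to the wing), 16 mm wide along y, its lowest 4 mm only 40 x 12 mm.
- holder: Fixed square wooden block, 84 mm wide, with a 52 mm square hole, 40 mm high; origin at the centre of its underside. Lift the bolt at least 30 mm to clear it.
- jig: Fixed wooden trimming jig, 340 mm long (x, roughly to the robot's left), 140 mm wide (y), top 38 mm above the table; origin at the centre of its underside. An aluminium T-slot runs along y = 0, open at both ends. The fence, an upright wooden block 120 mm wide and 50 mm high, stands across it near the +x end, the pot before it; the loading end is x = -170 mm.
- slot_load (a point): Good place to lower the bolt: on the slot line, level with the board top, x = -110 mm of the jig (same axes). Slot mouth 22 mm wide, lips 10 mm thick, channel under them 52 mm wide and 20 mm high. With its head lengthwise the bolt drops in until the flange rests on the board (bolt_grip 133 mm above this point); raised 1 mm it slides freely, pressed down it drags. A quarter turn, either way, puts the head across under the lips.
- fence_face (a point): On the slot's centre line, level with the board's top, at the fence's face towards the pot: x = +125 mm of the jig (same axes). With the pot home, pot_centre is about 51 mm short of this point along the slot and the bolt's axis, flange touching, about 132 mm short.
- pot_centre (a point): Centre, half-way up, of the loose dark grey clay pot that stands rim down on the board across the slot: 101 mm across, 100 mm high, about 0.32 kg; z up. It starts 12 to 33 mm short of the fence, within 3 mm of the slot's line. Pushing it takes 1 to 4 N; at the fence the force rises sharply.
- bisque_cup: Bystander: wide-mouthed unglazed terracotta-coloured cup, 72 mm across, 80 mm high; origin at the centre of its underside.
- glaze_jar: Bystander: white plastic glaze jar with a screw cap, 48 mm across, 68 mm high; origin at the centre of its underside.
- small_cup: Bystander: small speckled grey cup, 62 mm across, 60 mm high; origin at the centre of its underside.
Not all that is in view belongs to the job. Of the things like the part that bears bolt_grip, leave any that is turquoise; of the rest the smaller one is meant.

How it is judged:
By the outcome, as a careful person would: the job done as asked, in the order asked, and still so for the second after the job is handed in, with the robot touching nothing.
It also fails if it takes over 51 s, if anything falls off the work surface, if the arm or the gripper's body presses on something with over 40 N, if the wrist force passes 120 N, or if a joint passes its speed limit or range.

### The arm

A 6-joint arm with a two-finger parallel gripper is mounted at the origin on the work surface; the furniture and walls round the work are solid. World frame = base frame: x ahead of the robot, y to its left, z up, the work surface at z = 0. Lengths are in m, angles in rad, forces in N, time in s.
With the tool pointing down it reaches from about 0.4 to 0.825 m from the base axis. Payload 7 kg.
Tool frame: the origin (TCP) lies at the very end of the fingers, on their centre line; the grasp point (between the pads) lies 19 mm behind it (arm.grip_point_offset is the distance from the TCP to the grasp point, in m); z points along the fingers, y is the line along which they close (so a half turn about z gives the same grasp; the last joint's range is limited). The gripper opens to 88 mm and grips with 3 to 60 N. Pads are 19 mm wide; open, the fingers measure 130 mm over their backs; the gripper's body (78 mm by 193 mm) begins 47 mm behind the grasp point.
Start: joints at [-0.866, 0.359, 0.012, 0, -1.224, -0.288], TCP at [0.273, -0.617, 0.227] pointing down, gripper open.
Joint ranges: [-3.07, 3.07], [-1.43, 2.12], [-1.02, 1.25], [-3.03, 1.67], [-3.05, -0], [-3.03, 3.03]. Speed limits (rad/s): [2.39, 2.39, 3.01, 3.14, 3.14, 3.14].

### API

Orientations are given as [roll, pitch, yaw] about the fixed x, y, z axes, in that order (R = Rz(yaw) Ry(pitch) Rx(roll)).
In Python, from station import arm, cams gives the robot as it stands.
- The arm moves only by the shell command python3 -m handwheel 'ROWS' [FORCE]. ROWS is JSON, a list that holds one entry, the list of rows, each a list of 7 numbers: the shift along the tool's x, y, z normalised to -1 to 1, where 1 is 0.08 m, then the turn, a rotation vector about the tool's x, y, z normalised to -1 to 1, where 1 is 0.5 rad, then the closure in counts, from 0 (fully open) to 255 (shut). In form: [[[x, y, z, wx, wy, wz, hand], ...]]. A call has 1 to 5 rows; each row is the pose to reach, as a shift and turn from the pose commanded when the call began, along the tool's axes at that moment; what a row does not reach only later rows make up. A row lasts 1/8 s, in which the tool goes at most 62.5 mm and 10.7 degrees, less where a joint would pass 70% of its speed; a pose out of reach is approached as far as the arm can. A call with a number of a shift or a turn outside -1 to 1 is refused whole. A call with a gripper value outside its range is refused whole. The fingers move at their own pace and stop on an object; FORCE is the grip in N (left out, the last holds). Time passes only in rows, so rows that repeat a pose let the fingers close. It gives the time, the measured TCP pose, the force, the opening and the grip force at its end, in the units of the state.
- arm.get_state(): the state, without advancing time (a new reading comes with each control period).
- cams.grab_frame(name): name is "side" or "top"; returns the picture (384x512x3 uint8, blue, green, red); there is no depth.
- cams.camera_info(name): a dict with "camera_matrix" (3x3 intrinsics, pixels), "dist_coeffs" ([k1, k2, p1, p2, k3] as OpenCV has them; the pictures are not rectified), "R" (3x3) and "t" (3): a world point X has camera coordinates R X + t. Camera axes: x right, y down, z forward; pixel columns grow to the right and rows downward; lengths in m; the calibration is good to about 2 mm. A picture is of the moment at which its call begins. camera_info takes no time and is no camera call.
- arm.job_done(): hands the job in; it is judged then, once.
The state is a dict: "t": time; "q": joint angles; "qd": joint speeds; "joint_efforts": joint torques, N m; "eef_pos": TCP position; "ee_rot": TCP orientation; "force": force on the tool from outside, world axes, zero at the start; "moment": the same for the moment, N m; "width": finger opening in m; "gripper_force": force on a finger pad.
Only numpy, scipy, OpenCV 4.12 (cv2) and the standard library are available. Lean on these libraries where they do the work, as an engineer would, in place of code of your own. Each camera call takes 0.05 s, during which the arm holds its last target. There are 200 camera calls.

## Working session

There is one attempt and no reset: what is moved stays moved. The work goes in short steps, Python scripts to look and compute and a shell command to move; the robot and the scene stay as the last step left them, time stands still between calls to the robot, and variables do not carry over. Pictures are saved under pics/ and viewed, at most 10 in all, crops included, and the job is handed in when it is done.

```bash
ls; mkdir -p pics; python3 - <<'E'
from station import arm,cams
import cv2,numpy as np
s=arm.get_state();print({k:np.round(v,3).tolist() for k,v in s.items()})
for n in("side","top"):
    f=cams.grab_frame(n);cv2.imwrite(f"pics/{n}0.png",f)
    c=cams.camera_info(n);print(n,{k:np.round(v,3).tolist() for k,v in c.items()}, (-np.array(c["R"]).T@np.array(c["t"])).round(3))
E
```

```text
pics
{'t': 0.0, 'q': [-0.866, 0.359, 0.011, -0.0, -1.224, -0.288], 'qd': [-0.001, 0.001, -0.0, 0.001, -0.001, 0.001], 'joint_efforts': [0.0, -58.273, 29.306, 6.998, 0.007, -0.0], 'eef_pos': [0.273, -0.617, 0.226], 'ee_rot': [3.14, -0.0, -2.725], 'force': [-0.056, 0.242, -0.139], 'moment': [0.018, -0.038, 0.038], 'gripper_force': 0.0, 'width': 0.088}
side {'camera_matrix': [[452.135, 0.0, 252.979], [0.0, 452.135, 190.916], [0.0, 0.0, 1.0]], 'dist_coeffs': [-0.029, 0.0, 0.0, 0.0, 0.0], 'R': [[-0.995, 0.104, -0.009], [0.054, 0.438, -0.897], [-0.09, -0.893, -0.441]], 't': [0.42, 0.132, 1.557]} [0.55  1.289 0.81 ]
top {'camera_matrix': [[468.932, 0.0, 259.946], [0.0, 468.932, 182.181], [0.0, 0.0, 1.0]], 'dist_coeffs': [-0.151, 0.0, 0.0, 0.0, 0.0], 'R': [[-0.004, -1.0, -0.005], [-0.998, 0.004, -0.056], [0.056, 0.005, -0.998]], 't': [-0.116, 0.4, 1.678]} [ 0.304 -0.126  1.698]
```

View pics/side0.png

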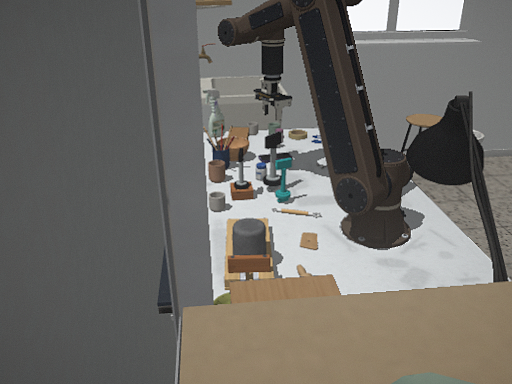

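View pics/top0.png

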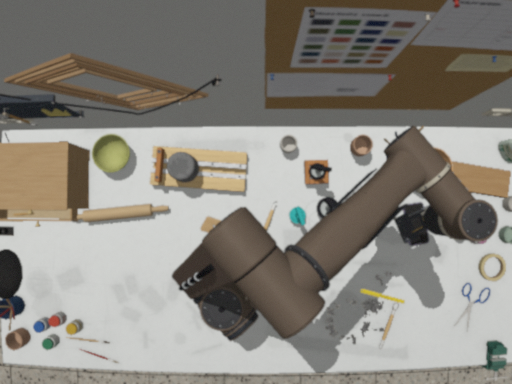

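The bolt stands in the holder at about (241,165) side and (317,172) top. The jig is at about (200,170) top, with the pot at (182,166). I'll zoom in on both.

```bash
python3 - <<'E'
import cv2,numpy as np
t=cv2.imread("pics/top0.png")[135:205,140:340]; s=cv2.imread("pics/side0.png")[110:300,200:330]
cv2.imwrite("pics/ct.png",cv2.resize(t,None,fx=4,fy=4,interpolation=cv2.INTER_CUBIC))
cv2.imwrite("pics/cs.png",cv2.resize(s,None,fx=3,fy=3,interpolation=cv2.INTER_CUBIC))
E
```

```text
(no output)
```

View pics/ct.png

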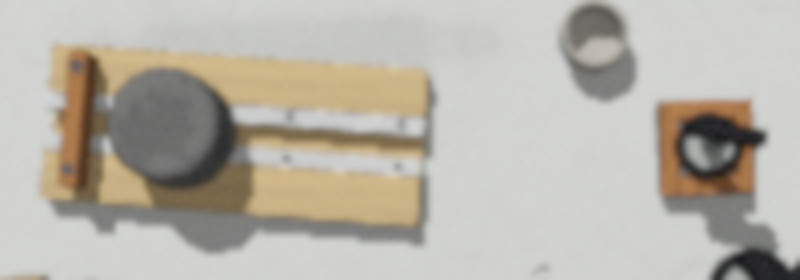

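View pics/cs.png

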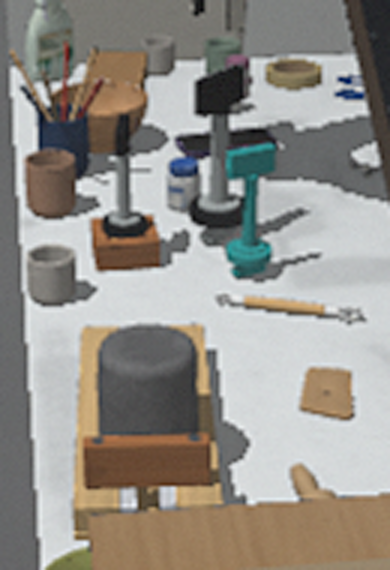

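Top crop: the slot lips are the bright strips right of the pot at crop (290,115) and (290,158). The fence is at (78,120), and the bolt flange ring is at (710,147) with the wing reaching (765,137). Side crop: the smaller black bolt is in the holder, with its wing at (122,132). Next I'll measure these.

```bash
cat > h.py <<'E'
import cv2,numpy as np
from station import arm,cams
I={n:{k:np.array(v,float) for k,v in cams.camera_info(n).items()} for n in("side","top")}
def ray(n,p):
    c=I[n];u=cv2.undistortPoints(np.array(p,float).reshape(-1,1,2),c["camera_matrix"],c["dist_coeffs"]).reshape(-1,2)
    d=np.c_[u,np.ones(len(u))]@c["R"]; return -c["R"].T@c["t"],d
def plane(n,p,z):
    o,d=ray(n,p); return o+d*((z-o[2])/d[:,2])[:,None]
def tri(ps,pt):
    a,d=ray("side",[ps]);b,e=ray("top",[pt]);d=d[0];e=e[0]
    k=np.linalg.lstsq(np.c_[d,-e],b-a,rcond=None)[0];P=a+k[0]*d;Q=b+k[1]*e
    return (P+Q)/2,np.linalg.norm(P-Q)
def proj(n,P):
    c=I[n];return cv2.projectPoints(np.array(P,float).reshape(-1,1,3),cv2.Rodrigues(c["R"])[0],c["t"],c["camera_matrix"],c["dist_coeffs"])[0].reshape(-1,2)
def blobs(m,amin=20):
    cs,_=cv2.findContours(m.astype(np.uint8),cv2.RETR_EXTERNAL,cv2.CHAIN_APPROX_NONE)
    return [c for c in cs if cv2.contourArea(c)>amin]
E
python3 - <<'E'
from h import *
np.set_printoptions(precision=4,suppress=True)
t=cv2.imread("pics/top0.png");hs=cv2.cvtColor(t,cv2.COLOR_BGR2HSV).astype(int)
x0,y0,x1,y1=140,135,345,212; K=4
def up(im,b): 
    a=im[b[1]:b[3],b[0]:b[2]];return cv2.resize(a,None,fx=K,fy=K,interpolation=cv2.INTER_CUBIC)
U=up(t,(x0,y0,x1,y1));H=cv2.cvtColor(U,cv2.COLOR_BGR2HSV).astype(int)
px=lambda q:(np.array(q,float)+.5)/K-.5+[x0,y0]
# slot lips: columns right of pot: edges of bright low-sat within the board
pts={k:[] for k in range(4)}
br=(H[...,1]<70)&(H[...,2]>150)
for c in range(250,400,4):
    col=br[80:190,c].astype(int);e=np.flatnonzero(np.diff(col))
    if len(e)==4:
        for k in range(4): pts[k].append((c,80+e[k]+.5))
for k in pts:
    P=plane("top",px(pts[k]),.038);vx=cv2.fitLine(P[:,:2].astype(np.float32),cv2.DIST_HUBER,0,.001,.001).ravel()
    print("lip",k,len(P),vx,np.degrees(np.arctan2(vx[1],vx[0])))
wood=(H[...,1]>70)&(H[...,2]>110)&(H[...,0]<30)
for c in blobs(wood,600):
    r=cv2.minAreaRect(c);B=cv2.boxPoints(r);print("wood",np.round(r[0]),np.round(r[1]),r[2],"\n",plane("top",px(B),.039)[:,:2])
blk=(H[...,2]<60)
for c in blobs(blk,100): print("black",cv2.boundingRect(c),cv2.contourArea(c),cv2.minAreaRect(c))
cv2.imwrite("pics/m.png",np.vstack([U[:,:],cv2.merge([(blk*255).astype(np.uint8),(wood*255).astype(np.uint8),(br*255).astype(np.uint8)])])[:,:800])
E
```

```text
lip 0 38 [ 0.0756  0.9971  0.4707 -0.0034] 85.66172
lip 1 38 [0.0769 0.997  0.453  0.028 ] 85.59191
lip 2 38 [0.0755 0.9971 0.4356 0.0215] 85.667366
lip 3 38 [0.0799 0.9968 0.4141 0.0286] 85.415115
wood [ 56. 294.] [ 27. 111.] 90.0 
 [[0.319  0.3123]
 [0.319  0.2116]
 [0.295  0.2115]
 [0.2949 0.3121]]
wood [741. 170.] [45. 24.] 90.0 
 [[ 0.4343 -0.3384]
 [ 0.4342 -0.3599]
 [ 0.3942 -0.3594]
 [ 0.3942 -0.338 ]]
wood [330. 141.] [184.  17.] 3.8916759490966797 
 [[ 0.4408  0.0982]
 [ 0.4556  0.0973]
 [ 0.4436 -0.0663]
 [ 0.4289 -0.0653]]
wood [704. 149.] [94. 91.] 90.0 
 [[ 0.4755 -0.2765]
 [ 0.4753 -0.3577]
 [ 0.3915 -0.3567]
 [ 0.3918 -0.2757]]
wood [236. 136.] [375. 154.] 4.205357074737549 
 [[ 0.3916  0.2737]
 [ 0.5295  0.2651]
 [ 0.5023 -0.0714]
 [ 0.3659 -0.0611]]
black (712, 251, 95, 57) 2138.0 ((759.0, 279.0), (55.99999237060547, 93.99998474121094), 90.0)
black (683, 159, 51, 19) 255.5 ((707.7587890625, 168.5303497314453), (50.23982620239258, 17.066354751586914), 2.2906100749969482)
black (684, 117, 78, 32) 1168.0 ((722.5000610351562, 133.00001525878906), (76.21088409423828, 24.98199462890625), 18.43494987487793)
black (171, 110, 61, 75) 938.5 ((208.8719024658203, 154.66854858398438), (29.170015335083008, 90.20970153808594), 35.69005584716797)
```

View pics/m.png

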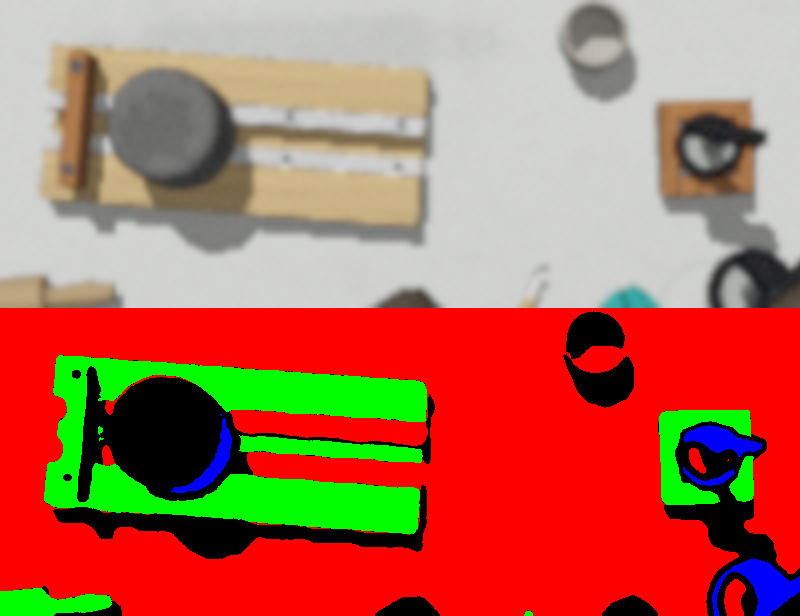

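The mask shows the jig board, lips, holder, and the bolt's flange and wing clearly. Next I'll fit the bolt's flange circle and wing edges, and locate the taller look-alike and the pot.

```bash
python3 - <<'E'
from h import *
np.set_printoptions(precision=4,suppress=True)
t=cv2.imread("pics/top0.png");x0,y0,K=300,155,8
U=cv2.resize(t[y0:190,x0:345],None,fx=K,fy=K,interpolation=cv2.INTER_CUBIC)
px=lambda q:(np.array(q,float)+.5)/K-.5+[x0,y0]
G=U.max(2);m=G<78
cs=max(blobs(m,200),key=cv2.contourArea)[:,0,:]
print("bbox",px([cs.min(0),cs.max(0)]))
# flange: contour points left/below, circle fit on plane z=.054
P=plane("top",px(cs),.054)[:,:2]
c=np.array([.425,-.322])
for r in range(6):
    d=P-c;a=np.degrees(np.arctan2(d[:,1],d[:,0]));n=np.hypot(*d.T)
    k=((a>60)|(a<-125))&(abs(n-.03)<.006)   # away from wing (+x,-y side)
    A=np.c_[2*P[k],np.ones(k.sum())];s=np.linalg.lstsq(A,(P[k]**2).sum(1),rcond=None)[0];c=s[:2]
    R=np.sqrt(s[2]+c@c)
print("flange",c,R,k.sum())
# wing: points of the contour above flange
W=plane("top",px(cs),.191)[:,:2]
print("pred wing px for flange centre",proj("top",[[c[0],c[1],.191]]), "pred offsets",proj("top",[[c[0]+dx,c[1]+dy,.191] for dx in(-.007,.007) for dy in(-.032,.032)]))
for col in range(80,350,16):
    r=np.flatnonzero(m[:,col]); 
    if len(r): print(np.round(px([col,r[0]]),2),np.round(px([col,r[-1]])[1],2),end=" | ")
print()
s=cv2.imread("pics/side0.png");x1,y1=228,135
S=cv2.resize(s[y1:195,x1:258],None,fx=K,fy=K,interpolation=cv2.INTER_CUBIC);ms=S.max(2)<70
for b in blobs(ms,200):
    q=b[:,0,:];f=lambda v:(np.array(v,float)+.5)/K-.5+[x1,y1]
    print("side black",f(q.min(0)),f(q.max(0)))
print("pred side wing ctr",proj("side",[[c[0],c[1],.173],[c[0],c[1],.191],[c[0],c[1],.155]]))
print("tall one",tri((273,140),(327,208)))
E
```

```text
bbox [[309.0625 163.4375]
 [330.1875 179.4375]]
flange [ 0.4331 -0.319 ] 0.027495831903254025 174
pred wing px for flange centre [[321.8439 168.3139]] pred offsets [[331.7222 170.4428]
 [311.9957 170.5073]
 [331.6625 166.127 ]
 [311.9478 166.185 ]]
[309.56 169.06] 173.44 | [311.56 165.06] 177.19 | [313.56 164.19] 178.56 | [315.56 163.69] 179.31 | [317.56 163.44] 179.44 | [319.56 164.06] 179.06 | [321.56 164.69] 177.94 | [323.56 166.19] 175.56 | [325.56 166.94] 171.06 | [327.56 167.31] 170.81 | [329.56 168.06] 170.06 | 
side black [233.9375 181.6875] [250.0625 188.5625]
side black [237.3125 147.6875] [243.4375 161.6875]
side black [227.5625 146.8125] [229.6875 166.8125]
pred side wing ctr [[241.0757 154.4581]
 [240.9785 150.0443]
 [241.1721 158.8321]]
tall one (array([ 0.3069, -0.3304,  0.2214]), np.float64(0.0038469560117776022))
```

The flange centre is (0.433, -0.319), agreeing with the holder centre (0.4335, -0.317). The wing lies at about 79° and bolt_grip is at z 0.173. I'll start toward it.

```bash
cat > go.py <<'E'
# work out the shift/turn to a target: x y z yaw_deg
import sys,numpy as np
from scipy.spatial.transform import Rotation as R
from station import arm
def rel(x,y,z,yaw):
    s=arm.get_state();r=R.from_euler("xyz",s["ee_rot"])
    d=r.inv().apply(np.array([x,y,z])-s["eef_pos"]);g=R.from_euler("xyz",[np.pi,0,np.radians(yaw)])
    print("t",round(s["t"],2),"pos",np.round(s["eef_pos"],4),"yaw",round(np.degrees(s["ee_rot"][2]),2),"F",np.round(s["force"],1),"w",round(s["width"],4),
      "\nshift",np.round(d/.08,3),"turn",np.round((r.inv()*g).as_rotvec()/.5,3))
if __name__=="__main__": rel(*map(float,sys.argv[1:]))
E
python3 -m handwheel '[[[-1,0.78,-0.6,0,0,-1,0],[-1,0.78,-0.6,0,0,-1,0],[-1,0.78,-0.6,0,0,-1,0]]]' 20
python3 go.py .433 -.319 .28 -101
```

```text
t: 0.48
eef_pos: [0.3229, -0.5262, 0.277]
ee_rot: [-3.138, -0.0, -2.217]
force: [0.1, -0.4, 0.5]
width: 0.0876
gripper_force: 0.0
t 0.47 pos [ 0.3229 -0.5262  0.277 ] yaw -127.01 F [ 0.1 -0.4  0.5] w 0.0876 
shift [-2.897  0.461 -0.04 ] turn [-0.007 -0.002 -0.908]
```

```bash

python3 -m handwheel '[[[-0.95,0.15,0,0,0,-0.9,0],[-0.95,0.15,0,0,0,-0.9,0],[-0.95,0.15,0,0,0,-0.9,0]]]' >/dev/null
python3 -m handwheel '[[[-1,-0.2,0,0,0,0,0],[-1,-0.2,0,0,0,0,0]]]' >/dev/null
python3 -m handwheel '[[[0,0,0,0,0,0,0],[0,0,0,0,0,0,0]]]' >/dev/null
python3 go.py .433 -.319 .205 -101
```

```text
t 1.35 pos [ 0.3896 -0.3854  0.2745] yaw -101.68 F [-0.8 -0.  -0.2] w 0.0877 
shift [-0.922 -0.363  0.868] turn [ 0.    -0.    -0.024]
```

```bash
python3 - <<'E'
from h import *
t=cams.grab_frame("top");s=cams.grab_frame("side");cv2.imwrite("pics/t1.png",t);cv2.imwrite("pics/s1.png",s)
a=cv2.resize(t[135:245,270:380],None,fx=4,fy=4,interpolation=cv2.INTER_CUBIC)
b=cv2.resize(s[90:200,215:305],None,fx=4,fy=4,interpolation=cv2.INTER_CUBIC)
cv2.imwrite("pics/c1.png",np.hstack([a,b])[:, :800])
E
```

```text
(no output)
```

View pics/c1.png

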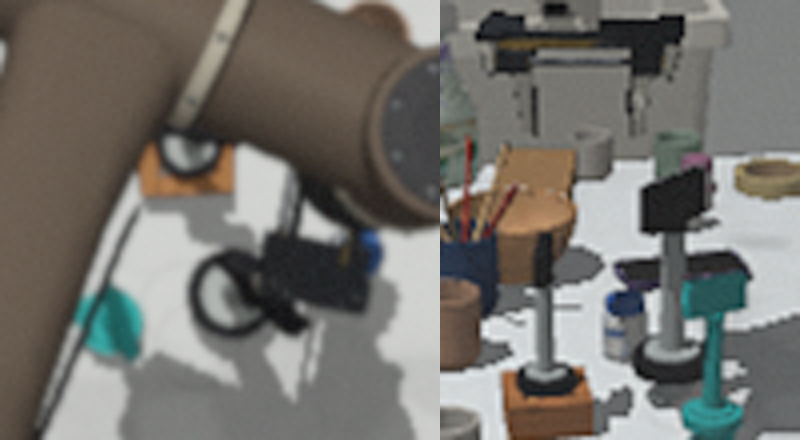

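The tall look-alike's wing centre is at about top (337,209) and side (273,140). I'll check the clearance of the gripper body to it.

```bash
python3 - <<'E'
from h import *
np.set_printoptions(precision=4,suppress=True)
print(tri((273,140.5),(337.5,208.7)))
# end towards +x/-y? candidates: wing ends at top corners
print(tri((281,133),(346,215)),tri((265,139),(329,201)),tri((281,133),(329,201)),tri((265,139),(346,215)))
print("gripper ctr/body check",proj("side",[[.39,-.385,.34]]),proj("top",[[.39,-.385,.34]]))
E
```

```text
(array([ 0.303 , -0.3659,  0.2065]), np.float64(0.000980475639118258))
(array([ 0.2758, -0.3877,  0.2289]), np.float64(0.013840694333207625)) (array([ 0.3328, -0.3372,  0.224 ]), np.float64(0.011823257633347517)) (array([ 0.303 , -0.328 ,  0.2516]), np.float64(0.04781645939276871)) (array([ 0.3064, -0.3971,  0.2016]), np.float64(0.04879690114605485))
gripper ctr/body check [[250.0867 106.5931]] [[350.9656 178.6184]]
```

```bash
python3 - <<'E'
from h import *
np.set_printoptions(precision=1,suppress=True)
for z in (.18,.20,.22,.23,.24): print(z,proj("side",[[.333,-.337,z],[.276,-.388,z]]).ravel(),proj("top",[[.333,-.337,z],[.276,-.388,z]]).ravel())
E
python3 go.py .433 -.319 .205 -106
```

```text
0.18 [266.5 149.9 279.  144.6] [327.3 199.4 343.1 216.8]
0.2 [266.5 145.  279.1 139.9] [328.1 199.2 344.1 216.9]
0.22 [266.5 140.1 279.1 135.1] [329.  199.1 345.2 217.1]
0.23 [266.5 137.6 279.2 132.7] [329.5 199.  345.8 217.1]
0.24 [266.5 135.1 279.2 130.2] [329.9 199.  346.4 217.2]
t 1.45 pos [ 0.3894 -0.3857  0.2743] yaw -101.74 F [-0.8 -0.5  0.3] w 0.0876 
shift [-0.927 -0.364  0.866] turn [0.001 0.    0.149]
```

```bash

python3 -m handwheel '[[[-0.93,-0.36,0,0,0,0.17,80],[-0.93,-0.36,0,0,0,0.17,80],[-0.93,-0.36,0,0,0,0.17,80],[-0.93,-0.36,0,0,0,0.17,80]]]' >/dev/null
python3 go.py .433 -.319 .215 -106
python3 - <<'E'
from h import *
t=cams.grab_frame("top");s=cams.grab_frame("side");cv2.imwrite("pics/t2.png",t);cv2.imwrite("pics/s2.png",s)
b=cv2.resize(s[80:200,200:300],None,fx=5,fy=5,interpolation=cv2.INTER_CUBIC)
cv2.imwrite("pics/c2.png",b)
E
```

```text
t 1.95 pos [ 0.4327 -0.3187  0.2745] yaw -106.56 F [-0.9  0.3 -0.2] w 0.0605 
shift [ 0.002 -0.005  0.743] turn [ 0.001 -0.    -0.019]
```

View pics/c2.png

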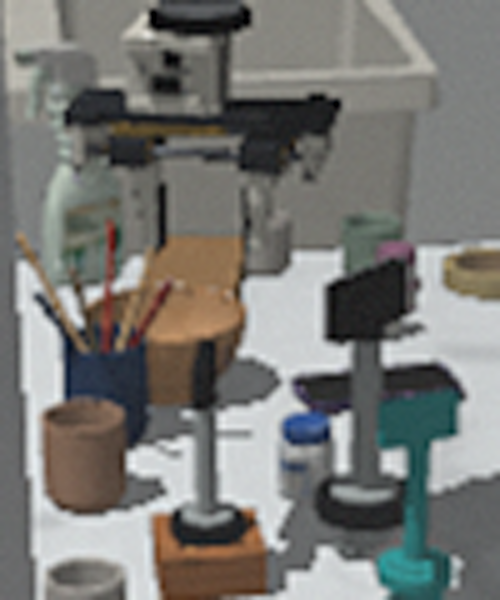

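Side crop: the fingers (about 150 and 260) straddle the wing at 203. I'll descend and grip.

```bash

python3 -m handwheel '[[[0,0,0.6,0,0,0,80],[0,0,0.8,0,0,0,80],[0,0,0.8,0,0,0,80]]]' >/dev/null
python3 go.py .433 -.319 .171 -106
python3 -m handwheel '[[[0,0,0.25,0,0,0,80],[0,0,0.49,0,0,0,80],[0,0,0.49,0,0,0,80]]]'
python3 -m handwheel '[[[0,0,0,0,0,0,255],[0,0,0,0,0,0,255],[0,0,0,0,0,0,255],[0,0,0,0,0,0,255],[0,0,0,0,0,0,255]]]' 40
python3 go.py .433 -.319 .171 -106
```

```text
t 2.42 pos [ 0.4322 -0.3184  0.2099] yaw -106.58 F [ 0.9 -1.2  1.4] w 0.0602 
shift [ 0.005 -0.013  0.487] turn [ 0.005 -0.001 -0.02 ]
t: 2.8
eef_pos: [0.4331, -0.3183, 0.1719]
ee_rot: [3.141, -0.0, -1.86]
force: [0.1, -0.3, 0.8]
width: 0.0603
gripper_force: 0.0
t: 3.42
eef_pos: [0.4333, -0.3181, 0.1716]
ee_rot: [-3.141, -0.0, -1.86]
force: [0.1, 0.5, 1.0]
width: 0.016
gripper_force: 3.4
t 3.42 pos [ 0.4333 -0.3181  0.1716] yaw -106.55 F [0.1 0.5 1. ] w 0.016 
shift [0.011 0.    0.008] turn [-0.001 -0.    -0.019]
```

```bash

python3 -m handwheel '[[[0,0,0,0,0,0,255],[0,0,0,0,0,0,255],[0,0,0,0,0,0,255],[0,0,0,0,0,0,255]]]' 45
python3 -m handwheel '[[[0,0,-0.4,0,0,0,255],[0,0,-0.8,0,0,0,255],[0,0,-0.8,0,0,0,255],[0,0,-0.8,0,0,0,255]]]'
python3 go.py .4411 -.0077 .245 -94.4
python3 - <<'E'
from h import *
t=cams.grab_frame("top");s=cams.grab_frame("side");cv2.imwrite("pics/t3.png",t);cv2.imwrite("pics/s3.png",s)
b=cv2.resize(s[80:200,200:300],None,fx=5,fy=5,interpolation=cv2.INTER_CUBIC)
cv2.imwrite("pics/c3.png",b)
E
```

```text
t: 3.92
eef_pos: [0.4331, -0.3181, 0.1715]
ee_rot: [-3.141, -0.0, -1.86]
force: [0.2, -0.9, 3.0]
width: 0.0137
gripper_force: 44.9
t: 4.42
eef_pos: [0.4322, -0.3174, 0.2341]
ee_rot: [3.14, 0.001, -1.86]
force: [-0.1, -0.4, -3.6]
width: 0.0137
gripper_force: 44.9
t 4.42 pos [ 0.4322 -0.3174  0.2341] yaw -106.58 F [-0.1 -0.4 -3.6] w 0.0137 
shift [-3.742  0.999 -0.131] turn [ 0.004  0.002 -0.425]
```

View pics/c3.png

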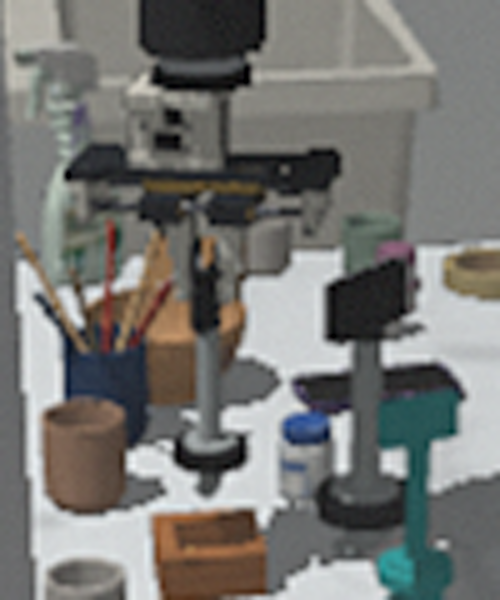

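Side crop: the bolt is lifted clear of the holder, hanging upright at about (207,400). Now I'll carry it to the slot's loading point.

```bash

python3 -m handwheel '[[[-0.5,0.15,0,0,0,-0.2,255],[-1,0.28,0,0,0,-0.42,255],[-1,0.28,0,0,0,-0.42,255]]]'  >/dev/null
python3 -m handwheel '[[[-0.7,0,0,0,0,0,255],[-1,0,0,0,0,0,255],[-1,0,0,0,0,0,255]]]'  >/dev/null
python3 -m handwheel '[[[-0.7,0,0,0,0,0,255],[-1,0,0,0,0,0,255],[-1,0,0,0,0,0,255]]]'  >/dev/null
python3 go.py .4411 -.0077 .234 -94.4
```

```text
t 5.65 pos [ 0.447  -0.075   0.2349] yaw -94.47 F [ 0.8 -1.5 -1.7] w 0.0139 
shift [-0.832  0.139  0.011] turn [ 0.002 -0.    -0.002]
```

```bash

python3 -m handwheel '[[[-0.5,0.14,0,0,0,0,255],[-0.83,0.14,0,0,0,0,255],[-0.83,0.14,0,0,0,0,255],[-0.83,0.14,0,0,0,0,255]]]'  >/dev/null
python3 go.py .4411 -.0077 .234 -94.4
python3 - <<'E'
from h import *
t=cams.grab_frame("top");s=cams.grab_frame("side");cv2.imwrite("pics/t4.png",t);cv2.imwrite("pics/s4.png",s)
a=cv2.resize(t[130:220,140:280],None,fx=3,fy=3,interpolation=cv2.INTER_CUBIC)
b=cv2.resize(s[130:290,200:300],None,fx=3.5,fy=3.5,interpolation=cv2.INTER_CUBIC)
c=np.zeros((560,770,3),np.uint8);c[:270,:420]=a;c[:560,420:770]=b
cv2.imwrite("pics/c4.png",c)
E
```

```text
t 6.15 pos [ 0.4409 -0.0093  0.235 ] yaw -94.56 F [-0.3 -0.4 -3.3] w 0.0138 
shift [-0.02  -0.     0.013] turn [ 0.002 -0.001 -0.006]
```

View pics/c4.png

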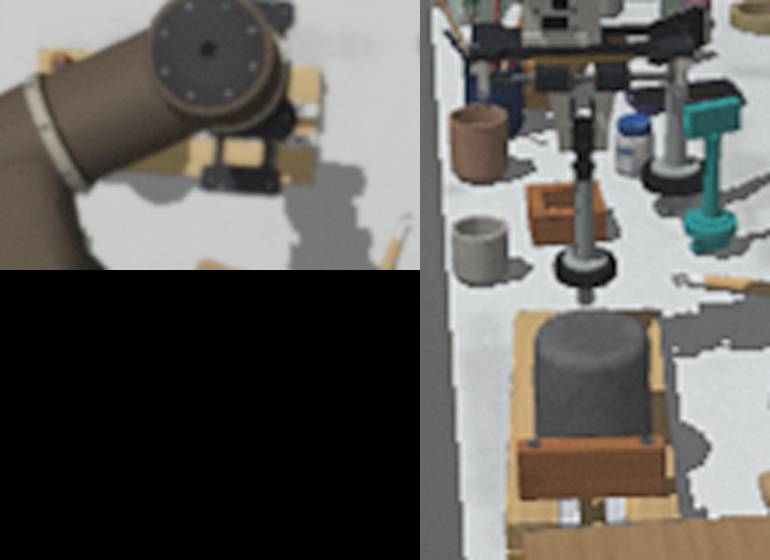

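Side crop: the bolt hangs above the board with its flange at about (586,267), the pot in front and the slot mouth showing beyond the fence at (592,510). I'll use the side view for a lateral check of bolt against slot.

```bash
python3 - <<'E'
from h import *
np.set_printoptions(precision=4,suppress=True)
s=cv2.imread("pics/s4.png");K=8
# bolt flange: dark blob rows, horizontally centred
x0,y0=232,195;U=cv2.resize(s[y0:222,x0:264],None,fx=K,fy=K,interpolation=cv2.INTER_CUBIC)
m=U.max(2)<75
b=max(blobs(m,100),key=cv2.contourArea)[:,0,:];f=lambda v,o:(np.array(v,float)+.5)/K-.5+o
lo,hi=f(b.min(0),[x0,y0]),f(b.max(0),[x0,y0]);print("flange bbox",lo,hi)
e=arm.get_state()["eef_pos"];fz=.1025
Pc=np.array([e[0],e[1],fz+.007]);print("pred flange ctr",proj("side",[Pc]))
u=(lo[0]+hi[0])/2
# lateral x error at constant y
q=plane("side",[[u,proj("side",[Pc])[0,1]]],fz+.007);print("meas at z: ",q)
# slot at fence end, rows 272..280 : lips
x1,y1=225,268;V=cv2.resize(s[y1:284,x1:275],None,fx=K,fy=K,interpolation=cv2.INTER_CUBIC);H=cv2.cvtColor(V,cv2.COLOR_BGR2HSV)
for r in range(0,128,8):
    br=((H[r,:,1]<60)&(H[r,:,2]>130)).astype(int);ed=np.flatnonzero(np.diff(br));ed=f(np.c_[ed+.5,np.full(len(ed),r)],[x1,y1])
    if len(ed): print(round(ed[0,1],2),ed[:,0],plane("side",ed,.038)[:,0],plane("side",ed[:1],.038)[0,1])
E
```

```text
flange bbox [238.1875 200.9375] [255.4375 215.9375]
pred flange ctr [[246.737  207.3683]]
meas at z:  [[ 0.4407 -0.0093  0.1095]]
271.56 [253.    257.875] [0.4475 0.4337] 0.24347950352995062
272.56 [239.375 244.875 252.25  258.375] [0.4863 0.4708 0.4501 0.4329] 0.2436868649942745
273.56 [239.125 245.    252.5   258.25 ] [0.4874 0.4709 0.4499 0.4338] 0.24828084221023827
274.56 [239.25  245.    252.625 258.25 ] [0.4874 0.4713 0.45   0.4343] 0.25296731869453604
275.56 [239.25 245.25 252.5  258.25] [0.4878 0.471  0.4508 0.4348] 0.25758287958813586
276.56 [239.25  245.375 252.625 258.375 273.875] [0.4881 0.4711 0.451  0.435  0.392 ] 0.2621687082043971
277.56 [239.25 245.5  252.75 258.25] [0.4885 0.4712 0.4511 0.4359] 0.2667250948991593
278.56 [239.25  245.375 253.    257.875 271.125 271.25 ] [0.4888 0.4719 0.4509 0.4374 0.4009 0.4006] 0.2712523262623181
279.56 [240.25  244.375 253.75  257.75 ] [0.4864 0.4751 0.4493 0.4383] 0.2760705959524856
```

The side view puts the slot line within 0.5 mm of the top-view line (0.4410 at this y), and the bolt is at 0.4409. I'll lower it in stages.

```bash

python3 -m handwheel '[[[0,0,0.3,0,0,0,255],[0,0,0.5,0,0,0,255],[0,0,0.6,0,0,0,255],[0,0,0.6,0,0,0,255]]]'
python3 go.py .441 -.009 .1705 -94.4
```

```text
t: 6.75
eef_pos: [0.4409, -0.0089, 0.1872]
ee_rot: [3.141, -0.001, -1.65]
force: [-0.3, -0.1, -1.8]
width: 0.0132
gripper_force: 45.0
t 6.75 pos [ 0.4409 -0.0089  0.1872] yaw -94.56 F [-0.3 -0.1 -1.8] w 0.0132 
shift [ 0.001 -0.001  0.208] turn [ 0.001 -0.001 -0.006]
```

```bash

python3 -m handwheel '[[[0,0,0.1,0,0,0,255],[0,0,0.18,0,0,0,255],[0,0,0.2,0,0,0,255],[0,0,0.2,0,0,0,255]]]'
python3 -m handwheel '[[[0,0,0.012,0,0,0,255],[0,0,0.024,0,0,0,255],[0,0,0.024,0,0,0,255]]]'
python3 go.py .449 .095 .1705 -94.4
```

```text
t: 7.25
eef_pos: [0.441, -0.0084, 0.1713]
ee_rot: [3.141, -0.0, -1.65]
force: [0.4, 0.7, -2.8]
width: 0.0135
gripper_force: 45.0
t: 7.62
eef_pos: [0.4417, -0.0084, 0.1705]
ee_rot: [-3.14, -0.0, -1.649]
force: [-1.7, 0.1, 5.6]
width: 0.0138
gripper_force: 45.0
t 7.62 pos [ 0.4417 -0.0084  0.1705] yaw -94.49 F [-1.7  0.1  5.6] w 0.0138 
shift [-1.296  0.01   0.   ] turn [-0.003 -0.    -0.003]
```

```bash

python3 -m handwheel '[[[0,0,-0.03,0,0,0,255],[0,0,-0.03,0,0,0,255]]]'
python3 -m handwheel '[[[-0.15,0,0,0,0,0,255],[-0.35,0,0,0,0,0,255],[-0.55,0,0,0,0,0,255],[-0.65,0,0,0,0,0,255],[-0.65,0,0,0,0,0,255]]]'
python3 go.py .449 .095 .172 -94.4
```

```text
t: 7.88
eef_pos: [0.441, -0.0083, 0.1719]
ee_rot: [-3.141, 0.0, -1.65]
force: [-0.7, 0.6, -3.0]
width: 0.0136
gripper_force: 45.0
t: 8.5
eef_pos: [0.4451, 0.0443, 0.1718]
ee_rot: [3.141, -0.0, -1.648]
force: [0.5, 0.4, -2.7]
width: 0.0138
gripper_force: 45.0
t 8.5 pos [0.4451 0.0443 0.1718] yaw -94.44 F [ 0.5  0.4 -2.7] w 0.0138 
shift [-0.636  0.001 -0.003] turn [ 0.    -0.    -0.001]
```

```bash

python3 -m handwheel '[[[-0.06,0,0,0,0,0,255],[-0.12,0,0,0,0,0,255],[-0.18,0,0,0,0,0,255],[-0.24,0,0,0,0,0,255],[-0.3,0,0,0,0,0,255]]]' | egrep 'pos|force:'
python3 -m handwheel '[[[-0.05,0,0,0,0,0,255],[-0.1,0,0,0,0,0,255],[-0.15,0,0,0,0,0,255],[-0.15,0,0,0,0,0,255]]]'| egrep 'pos|force:'
python3 go.py .449 .095 .172 -94.4
```

```text
eef_pos: [0.447, 0.0677, 0.1719]
force: [-0.0, 0.5, -3.1]
gripper_force: 45.0
eef_pos: [0.4479, 0.0794, 0.1718]
force: [-0.4, -0.6, -3.3]
gripper_force: 45.0
t 9.62 pos [0.4479 0.0794 0.1718] yaw -94.51 F [-0.4 -0.6 -3.3] w 0.0139 
shift [-0.195  0.002 -0.003] turn [ 0.    -0.001 -0.004]
```

```bash

for i in 1; do :; done
python3 -m handwheel '[[[-0.03,0,0,0,0,0,255],[-0.06,0,0,0,0,0,255]]]' | egrep 'pos|^force:'
python3 -m handwheel '[[[-0.03,0,0,0,0,0,255],[-0.06,0,0,0,0,0,255]]]' | egrep 'pos|^force:'
python3 -m handwheel '[[[-0.02,0,0,0,0,0,255],[-0.04,0,0,0,0,0,255]]]' | egrep 'pos|^force:'
```

```text
eef_pos: [0.4482, 0.084, 0.1718]
force: [-0.1, -1.2, -3.1]
eef_pos: [0.4487, 0.089, 0.1718]
force: [-0.3, -1.1, -1.6]
eef_pos: [0.449, 0.0923, 0.1718]
force: [-0.7, -1.7, -2.6]
```

```bash

python3 -m handwheel '[[[-0.01,0,0,0,0,0,255],[-0.02,0,0,0,0,0,255]]]' | egrep 'pos|^force:'
python3 -m handwheel '[[[-0.01,0,0,0,0,0,255],[-0.02,0,0,0,0,0,255]]]' | egrep 'pos|^force:'
```

```text
eef_pos: [0.4491, 0.0938, 0.1718]
force: [-0.1, -2.0, -3.0]
eef_pos: [0.4492, 0.0954, 0.1718]
force: [0.4, -1.4, -2.8]
```

```bash

python3 -m handwheel '[[[-0.01,0,0,0,0,0,255],[-0.015,0,0,0,0,0,255]]]' | egrep 'pos|^force:'
python3 -m handwheel '[[[-0.01,0,0,0,0,0,255],[-0.015,0,0,0,0,0,255]]]' | egrep 'pos|^force:'
```

```text
eef_pos: [0.4493, 0.0966, 0.1718]
force: [-0.1, -1.5, -2.5]
eef_pos: [0.4494, 0.0978, 0.1718]
force: [0.8, -1.6, -3.2]
```

```bash
python3 - <<'E'
from h import *
s=cams.grab_frame("side");cv2.imwrite("pics/s5.png",s)
cv2.imwrite("pics/c5.png",cv2.resize(s[180:290,215:285],None,fx=5,fy=5,interpolation=cv2.INTER_CUBIC))
E
```

```text
(no output)
```

View pics/c5.png

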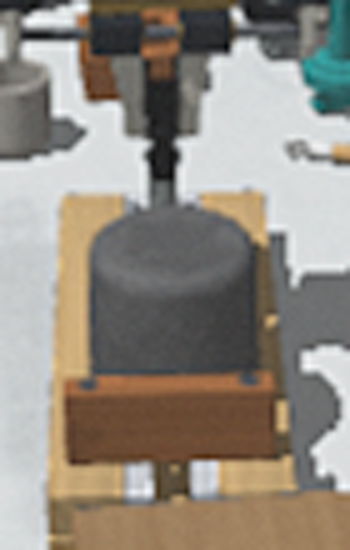

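Side crop: the pot is upright, centred on the slot and close behind the fence, with the bolt behind it. I'll keep pushing in about 1 mm steps until the force rises.

```bash

python3 -m handwheel '[[[-0.007,0,0,0,0,0,255],[-0.013,0,0,0,0,0,255]]]' | egrep 'pos|^force:'
python3 -m handwheel '[[[-0.007,0,0,0,0,0,255],[-0.013,0,0,0,0,0,255]]]' | egrep 'pos|^force:'
```

```text
eef_pos: [0.4495, 0.0988, 0.1718]
force: [0.3, -0.8, -3.9]
eef_pos: [0.4496, 0.0998, 0.1718]
force: [0.5, -0.9, -2.6]
```

```bash

python3 -m handwheel '[[[-0.007,0,0,0,0,0,255],[-0.013,0,0,0,0,0,255]]]' | egrep 'pos|^force:'
python3 -m handwheel '[[[-0.007,0,0,0,0,0,255],[-0.013,0,0,0,0,0,255]]]' | egrep 'pos|^force:'
```

```text
eef_pos: [0.4496, 0.1008, 0.1718]
force: [-0.8, -0.8, -2.9]
eef_pos: [0.4497, 0.1019, 0.1718]
force: [0.3, -1.2, -2.6]
```

```bash
python3 - <<'E'
from h import *
np.set_printoptions(precision=4,suppress=True)
t=cams.grab_frame("top");s=cams.grab_frame("side");cv2.imwrite("pics/t6.png",t);cv2.imwrite("pics/s6.png",s)
# pot top disc, centre from silhouette: expected top apex row (back edge of rim) in side view
O=np.array([.4491,.102]);ux=np.array([.0767,.997])
for n,im in(("s4",cv2.imread("pics/s4.png")),("s5",cv2.imread("pics/s5.png")),("s6",s)):
    g=cv2.resize(im[205:262,225:275],None,fx=8,fy=8,interpolation=cv2.INTER_CUBIC);H=cv2.cvtColor(g,cv2.COLOR_BGR2HSV)
    m=(H[...,1]<45)&(H[...,2]<125)&(H[...,2]>40)
    b=max(blobs(m,500),key=cv2.contourArea)[:,0,:];f=(b+.5)/8-.5+[225,205]
    print(n,f.min(0),f.max(0))
# predicted pot silhouettes if jig-x centre is X
for X in(.042,.062,.070,.074):
    c=O+X*ux;a=np.linspace(0,2*np.pi,90);ring=lambda z:np.c_[c[0]+.0505*np.cos(a),c[1]+.0505*np.sin(a),np.full(90,z)]
    p=proj("side",np.r_[ring(.138),ring(.09)]);print(X,p.min(0),p.max(0))
E
```

```text
s4 [232.3125 218.1875] [265.8125 256.4375]
s5 [232.5625 204.5625] [266.5625 256.4375]
s6 [232.4375 204.5625] [266.6875 256.4375]
0.042 [230.3115 215.1767] [264.722  246.8515]
0.062 [230.1923 218.4401] [265.0732 250.7291]
0.07 [230.1437 219.7698] [265.2164 252.3104]
0.074 [230.1192 220.4399] [265.2886 253.1077]
```

```bash
python3 - <<'E'
from h import *
np.set_printoptions(precision=2,suppress=True)
for n in("side0","s4","s5","s6"):
    im=cv2.imread(f"pics/{n}.png")[205:262,225:275]
    g=cv2.resize(im,None,fx=8,fy=8,interpolation=cv2.INTER_CUBIC);H=cv2.cvtColor(g,cv2.COLOR_BGR2HSV)
    m=(H[...,1]<60)&(H[...,2]<140)
    r=[]
    for u in(235,236,237,238,239,240,258,259,260,261,262):
        c=m[:,int((u-225+.5)*8)];k=np.flatnonzero(c[80:])  # from row 215
        r.append(205+(k[0]+80+.5)/8-.5)
    d=(H[...,0]<15)&(H[...,1]>110)
    print(n,np.array(r))
E
```

```text
side0 [222.19 221.06 220.44 220.06 219.31 219.19 219.56 219.81 220.31 220.69
 221.69]
s4 [222.06 221.19 220.44 220.06 219.31 219.19 218.19 218.19 218.19 218.19
 218.19]
s5 [225.44 224.56 224.06 223.44 222.94 222.06 222.19 222.81 223.19 223.44
 224.31]
s6 [226.19 225.19 224.69 224.19 223.19 223.31 222.94 223.19 223.69 224.19
 224.94]
```

```bash
python3 - <<'E'
from h import *
np.set_printoptions(precision=4,suppress=True)
print(plane("top",[[181,166]],.138), "fence top edges", plane("top",[[140+92/4,135+60/4],[140+68/4,135+55/4],[140+86/4,135+185/4]],.088))
E
python3 -m handwheel '[[[-0.007,0,0,0,0,0,255],[-0.013,0,0,0,0,0,255]]]' | egrep 'pos|^force:'
python3 -m handwheel '[[[-0.007,0,0,0,0,0,255],[-0.013,0,0,0,0,0,255]]]' | egrep 'pos|^force:'
```

```text
[[0.4475 0.146  0.138 ]] fence top edges [[0.5084 0.2185 0.088 ]
 [0.513  0.2398 0.088 ]
 [0.3995 0.2227 0.088 ]]
eef_pos: [0.4498, 0.1029, 0.1718]
force: [0.8, -0.2, -3.8]
eef_pos: [0.4499, 0.104, 0.1719]
force: [-0.8, -0.7, -2.9]
```

```bash
python3 - <<'E'
from h import *
np.set_printoptions(precision=2,suppress=True)
def cyl(x,y,z0,z1,r):
    a=np.linspace(0,2*np.pi,90);p=proj("side",[[x+r*np.cos(i),y+r*np.sin(i),z] for i in a for z in(z0,z1)]);return p.min(0),p.max(0)
for dy in(0,-.01): print("s4 flange pred, dy",dy,cyl(.4409,-.009+dy,.1035,.1175,.03))
for n,tp,grip in(("s4",(.4409,-.0093,.235),.235),("s6",(.4497,.1019,.1718),.1718)):
    im=cv2.imread(f"pics/{n}.png");uc=proj("side",[tp])[0];U0,V0=int(uc[0])-12,int(uc[1])-25
    g=cv2.resize(im[V0:V0+60,U0:U0+24],None,fx=8,fy=8,interpolation=cv2.INTER_CUBIC).max(2)
    for du in(-1,0,1):
        c=g[:,int((uc[0]+du-U0+.5)*8)]; print(n,"col",round(uc[0]+du,1),[(V0+i,int(c[int((i+.5)*8)])) for i in range(8,58)])
    for dy in(0,-.012):
        for a in(0,5):
            s,co=np.sin(np.radians(a)),np.cos(np.radians(a));zc=tp[2]+.0015
            # near face of the wing (towards +y), tilt a: top leaning to +y
            P=[[tp[0]+.0025,tp[1]+dy+.032*co+h*s,zc-.032*s+h*co] for h in(.018,-.018)];print(n,"dy",dy,"tilt",a,"near face top/bot v",proj("side",P)[:,1], "stem-bottom-front",proj("side",[[tp[0],tp[1]+dy-.02*s+.009,zc-.018]])[0,1])
E
```

```text
s4 flange pred, dy 0 (array([237.51, 201.01]), array([255.95, 213.49]))
s4 flange pred, dy -0.01 (array([237.29, 199.64]), array([255.61, 212.  ]))
s4 col 245.1 [(155, 105), (156, 99), (157, 100), (158, 102), (159, 101), (160, 101), (161, 177), (162, 162), (163, 72), (164, 23), (165, 30), (166, 39), (167, 36), (168, 31), (169, 30), (170, 36), (171, 43), (172, 36), (173, 21), (174, 12), (175, 14), (176, 29), (177, 34), (178, 24), (179, 20), (180, 18), (181, 52), (182, 95), (183, 110), (184, 102), (185, 116), (186, 123), (187, 123), (188, 121), (189, 109), (190, 105), (191, 115), (192, 122), (193, 119), (194, 120), (195, 122), (196, 122), (197, 123), (198, 122), (199, 114), (200, 113), (201, 118), (202, 122), (203, 107), (204, 140)]
s4 col 246.1 [(155, 102), (156, 103), (157, 102), (158, 102), (159, 99), (160, 97), (161, 208), (162, 184), (163, 68), (164, 18), (165, 35), (166, 36), (167, 35), (168, 31), (169, 33), (170, 38), (171, 42), (172, 40), (173, 33), (174, 32), (175, 29), (176, 33), (177, 37), (178, 36), (179, 35), (180, 32), (181, 60), (182, 99), (183, 109), (184, 111), (185, 1
[... 2573 characters left out ...]
 (209, 32), (210, 34), (211, 39), (212, 39), (213, 37), (214, 34), (215, 33), (216, 42), (217, 83), (218, 96), (219, 97), (220, 94), (221, 97), (222, 106), (223, 109), (224, 104), (225, 100), (226, 99), (227, 98), (228, 100), (229, 99), (230, 96), (231, 97), (232, 95), (233, 96), (234, 102), (235, 108), (236, 113), (237, 113), (238, 103)]
s6 dy 0 tilt 0 near face top/bot v [205.98 216.79] stem-bottom-front 212.97529562960213
s6 dy 0 tilt 5 near face top/bot v [207.08 217.32] stem-bottom-front 212.69437017476693
s6 dy -0.012 tilt 0 near face top/bot v [204.07 214.81] stem-bottom-front 211.0543346343873
s6 dy -0.012 tilt 5 near face top/bot v [205.16 215.34] stem-bottom-front 210.7778060052863
```

```bash
python3 - <<'E'
from h import *
np.set_printoptions(precision=4,suppress=True)
s=arm.get_state();print(s["moment"],s["force"])
t=cv2.imread("pics/top0.png");K=8
g=cv2.resize(t[145:190,150:210],None,fx=K,fy=K,interpolation=cv2.INTER_CUBIC);H=cv2.cvtColor(g,cv2.COLOR_BGR2HSV)
m=(H[...,1]<60)&(H[...,2]<140)
b=max(blobs(cv2.morphologyEx(m.astype(np.uint8),cv2.MORPH_OPEN,np.ones((25,25))),500),key=cv2.contourArea)[:,0,:];f=(b+.5)/K-.5+[150,145]
print("pot bbox",f.min(0),f.max(0))
for z in(.138,.128,.118): 
    P=plane("top",f,z)[:,:2];k=P[:,1]>.165
    for r in range(1): 
        A=np.c_[2*P[k],np.ones(k.sum())];q=np.linalg.lstsq(A,(P[k]**2).sum(1),rcond=None)[0];print(z,"left ymax",P[:,1].max(),"circle",q[:2],np.sqrt(q[2]+q[:2]@q[:2]))
# fence top, side view and top view
sd=cv2.imread("pics/s6.png")
for u in(236,240,262,266): print(u,[(v,sd[v,u].tolist()) for v in range(250,260)])
for v in(254,255,256): print(v,plane("side",[[236,v],[265,v]],.088)[:,1])
for u in (155,157,158,159,160,161,162,163,164,165,166): print(u,t[155,u].tolist(),t[178,u].tolist(),plane("top",[[u,155],[u,178]],.088)[:,:2].ravel())
E
```

```text
[-0.5575  0.0974 -0.0296] [-0.7501 -0.7187 -2.9114]
pot bbox [166.1875 152.1875] [200.9375 181.3125]
0.138 left ymax 0.1963898896444266 circle [0.449  0.1522] 0.04365580190903222
0.128 left ymax 0.19845953488425883 circle [0.4499 0.1535] 0.04431880560227135
0.118 left ymax 0.20052918012409093 circle [0.4507 0.1549] 0.044953407820370196
236 [(250, [86, 85, 86]), (251, [83, 84, 82]), (252, [80, 80, 81]), (253, [85, 84, 80]), (254, [82, 76, 68]), (255, [77, 108, 160]), (256, [72, 115, 174]), (257, [69, 107, 161]), (258, [66, 103, 153]), (259, [57, 83, 117])]
240 [(250, [83, 83, 82]), (251, [77, 78, 79]), (252, [78, 76, 78]), (253, [79, 77, 75]), (254, [79, 73, 67]), (255, [77, 101, 144]), (256, [71, 112, 167]), (257, [68, 105, 159]), (258, [72, 104, 152]), (259, [61, 87, 122])]
262 [(250, [64, 63, 65]), (251, [63, 64, 64]), (252, [63, 60, 62]), (253, [64, 60, 58]), (254, [66, 77, 97]), (255, [76, 98, 133]), (256, [72, 102, 148]), (257, [74, 111, 162]), (258, [59, 86, 126]), (259, [52, 74, 105])]
266 [(250, [57, 62, 66]), (251, [61, 66, 67]), (252, [61, 63, 68]), (253, [56, 57, 53]), (25
[... 182 characters left out ...]
0.243 ]
155 [123, 167, 192] [92, 123, 156] [0.4912 0.2466 0.4109 0.2457]
157 [84, 130, 173] [87, 106, 135] [0.4911 0.2395 0.4109 0.2387]
158 [76, 122, 172] [77, 101, 137] [0.4911 0.236  0.4109 0.2351]
159 [73, 120, 170] [54, 79, 110] [0.491  0.2325 0.4108 0.2316]
160 [68, 108, 158] [40, 60, 85] [0.491  0.2289 0.4108 0.2281]
161 [49, 80, 119] [45, 63, 86] [0.491  0.2254 0.4108 0.2246]
162 [35, 57, 86] [63, 87, 106] [0.491  0.2219 0.4108 0.221 ]
163 [40, 62, 85] [71, 98, 116] [0.4909 0.2183 0.4108 0.2175]
164 [59, 86, 104] [72, 100, 119] [0.4909 0.2148 0.4108 0.214 ]
165 [70, 100, 116] [91, 126, 147] [0.4909 0.2113 0.4107 0.2105]
166 [89, 124, 145] [124, 166, 190] [0.4908 0.2078 0.4107 0.207 ]
```

```bash
cat > st.py <<'E'
from station import arm;import numpy as np
s=arm.get_state();print(round(s["t"],2),"pos",np.round(s["eef_pos"],4),"rot",np.round(np.degrees(s["ee_rot"]),2),"F",np.round(s["force"],1),"M",np.round(s["moment"],2),"w",round(s["width"],4),round(s["gripper_force"]))
E
python3 -m handwheel '[[[0,0,0,0,0,0,255],[0,0,0,0,0,0,255]]]' 60 >/dev/null; python3 st.py
python3 -m handwheel '[[[-0.006,0,0,0,0,0,255],[-0.0125,0,0,0,0,0,255]]]' >/dev/null; python3 st.py
python3 -m handwheel '[[[-0.006,0,0,0,0,0,255],[-0.0125,0,0,0,0,0,255]]]' >/dev/null; python3 st.py
python3 - <<'E'
from h import *
cv2.imwrite("pics/s7.png",cams.grab_frame("side"))
for n in("side0","s5","s6","s7"):
    g=cv2.resize(cv2.imread(f"pics/{n}.png")[205:262,225:275],None,fx=8,fy=8,interpolation=cv2.INTER_CUBIC);H=cv2.cvtColor(g,cv2.COLOR_BGR2HSV);m=(H[...,1]<60)&(H[...,2]<140)
    print(n,np.mean([205+(np.flatnonzero(m[80:,int((u-225+.5)*8)])[0]+80.5)/8-.5 for u in np.r_[235:240.5:.5,258:262.5:.5]]).round(2))
E
```

```text
13.28 pos [0.4499 0.104  0.1718] rot [-180.      0.    -94.52] F [-0.1 -0.5 -2.4] M [-0.52  0.08 -0.05] w 0.0138 60
13.53 pos [0.45   0.1049 0.1718] rot [180.    -0.   -94.53] F [ 0.1 -2.  -3.6] M [-0.58  0.11 -0.  ] w 0.0135 60
13.78 pos [0.4501 0.106  0.1718] rot [-180.      0.    -94.53] F [-0.6 -1.5 -2.6] M [-0.63  0.14  0.01] w 0.0134 60
side0 220.37
s5 223.47
s6 224.14
s7 224.81
```

```bash

python3 -m handwheel '[[[-0.006,0,0,0,0,0,255],[-0.0125,0,0,0,0,0,255]]]' >/dev/null; python3 st.py
python3 -m handwheel '[[[-0.006,0,0,0,0,0,255],[-0.0125,0,0,0,0,0,255]]]' >/dev/null; python3 st.py
python3 -m handwheel '[[[-0.006,0,0,0,0,0,255],[-0.0125,0,0,0,0,0,255]]]' >/dev/null; python3 st.py
```

```text
14.07 pos [0.4501 0.1069 0.1718] rot [180.     0.   -94.53] F [-0.5 -1.  -3.8] M [-0.66  0.11  0.01] w 0.0135 60
14.32 pos [0.4502 0.1079 0.1718] rot [180.    -0.   -94.53] F [ 0.  -1.8 -3.1] M [-0.65  0.12 -0.02] w 0.0132 60
14.57 pos [0.4503 0.1087 0.1719] rot [ 1.7999e+02 -3.0000e-02 -9.4520e+01] F [-0.2 -1.6 -2.2] M [-1.24  0.13  0.03] w 0.014 60
```

```bash

python3 -m handwheel '[[[0,0,0,0,0,0,255]]]' >/dev/null; python3 st.py
python3 -m handwheel '[[[-0.006,0,0,0,0,0,255],[-0.006,0,0,0,0,0,255]]]' >/dev/null; python3 st.py
```

```text
14.7 pos [0.4502 0.1087 0.1719] rot [ 1.7999e+02 -2.0000e-02 -9.4520e+01] F [-0.1 -3.1 -1.9] M [-1.31  0.15  0.01] w 0.0139 60
14.95 pos [0.4503 0.1091 0.1719] rot [ 1.7999e+02 -3.0000e-02 -9.4520e+01] F [ 0.2 -4.3 -1.5] M [-1.74  0.22 -0.01] w 0.0132 60
```

The force and moment rise sharply, so the pot is at the fence. TCP y is about 11 mm beyond the expected bolt axis, which suggests the bolt pivoted in the pads. I'll let it stand upright on its flange and compare wing positions before and after.

```bash
cat > wing.py <<'E'
import sys
from h import *
n=sys.argv[1];im=cams.grab_frame("side");cv2.imwrite(f"pics/{n}.png",im)
def edges(im,us):
    r=[]
    for u in us:
        c=cv2.resize(im[195:226,int(u)-2:int(u)+3],None,fx=8,fy=8,interpolation=cv2.INTER_CUBIC).max(2)[:,20].astype(float)
        k=np.flatnonzero((c[:-1]<68)&(c[1:]>=68)); r.append(195+(k[-1]+1)/8-.5 if len(k) else np.nan)
    return np.round(r,2)
def pot(im):
    g=cv2.resize(im[205:262,225:275],None,fx=8,fy=8,interpolation=cv2.INTER_CUBIC);H=cv2.cvtColor(g,cv2.COLOR_BGR2HSV);m=(H[...,1]<60)&(H[...,2]<140)
    return np.mean([205+(np.flatnonzero(m[80:,int((u-225+.5)*8)])[0]+80.5)/8-.5 for u in np.r_[235:240.5:.5,258:262.5:.5]]).round(2)
print(n,"wing bottom v",edges(im,range(244,252)),"pot",pot(im))
for u in(245,247,248): print(u,im[195:226,u].max(1).tolist())
E
python3 wing.py s8
python3 -m handwheel '[[[0,0,0,0,0,0,110],[0,0,0,0,0,0,110],[0,0,0,0,0,0,110],[0,0,0,0,0,0,110]]]' ; python3 wing.py s9; python3 st.py
python3 - <<'E'
from h import *
for y in(.109,.104,.1,.096,.092):
    x=.4438+.0769*(y-.028); print(y,x,proj("side",[[x+.0025,y+.032,.155-.002],[x+.0025,y+.032,.191-.002]])[:,1].round(2),proj("side",[[x,y+.009,.1]])[0].round(1))
E
```

```text
s8 wing bottom v [213.   216.75 217.88 217.75 217.88 218.   213.5     nan] pot 225.29
245 [86, 95, 70, 35, 37, 34, 37, 38, 37, 36, 38, 34, 37, 35, 46, 81, 60, 20, 28, 28, 54, 64, 78, 91, 104, 110, 111, 106, 101, 100, 105]
247 [101, 112, 77, 38, 42, 38, 37, 43, 38, 42, 37, 36, 47, 48, 42, 40, 40, 41, 45, 39, 37, 39, 31, 78, 98, 106, 107, 102, 101, 108, 107]
248 [103, 115, 81, 38, 34, 35, 39, 38, 39, 41, 40, 39, 43, 46, 40, 29, 35, 38, 39, 39, 40, 35, 30, 73, 97, 93, 93, 91, 101, 108, 105]
t: 15.5
eef_pos: [0.4505, 0.1096, 0.172]
ee_rot: [-3.141, 0.0, -1.65]
force: [-0.7, -0.4, -0.3]
width: 0.0469
gripper_force: 0.0
s9 wing bottom v [   nan 215.62 216.62 216.5  216.62 216.75 212.12    nan] pot 225.27
245 [101, 100, 76, 50, 51, 75, 86, 81, 82, 79, 81, 82, 80, 111, 136, 82, 28, 27, 21, 36, 58, 82, 93, 94, 91, 95, 93, 88, 97, 103, 106]
247 [104, 98, 60, 35, 40, 37, 35, 33, 36, 32, 34, 36, 37, 35, 35, 38, 36, 36, 39, 39, 37, 51, 84, 97, 93, 93, 91, 89, 101, 110, 107]
248 [102, 96, 56, 34, 25, 20, 19, 20, 21, 21, 22, 29, 28, 27, 29, 34, 36, 39, 37, 36, 30, 45, 82, 91, 89, 89, 89, 88, 104, 108, 105]
15.55 pos [0.4504 0.1095 0.1719] rot [-1.7999e+02  2.0000e-02 -9.4520e+01] F [ 0.4  0.7 -0.2] M [ 0.02  0.04 -0.01] w 0.0486 0
0.109 0.45002889999999995 [218.67 207.84] [247.7 230.1]
0.104 0.44964439999999994 [217.83 207.02] [247.6 229.3]
0.1 0.4493368 [217.15 206.37] [247.6 228.6]
0.096 0.44902919999999996 [216.48 205.72] [247.6 227.9]
0.092 0.4487216 [215.82 205.07] [247.6 227.2]
```

After release the pot did not move (225.28), and the wing edge at 216.6 puts the upright bolt axis at y about 0.097, exactly the expected home position. I'll regrip centred there.

```bash
python3 go.py .4491 .097 .161 -94.5
```

```text
t 15.55 pos [0.4504 0.1095 0.1719] yaw -94.52 F [ 0.4  0.7 -0.2] w 0.0486 
shift [0.158 0.004 0.136] turn [-0.     0.001 -0.001]
```

```bash

python3 -m handwheel '[[[0.08,0,0.07,0,0,0,110],[0.158,0.004,0.136,0,0,0,110],[0.158,0.004,0.136,0,0,0,110],[0.158,0.004,0.136,0,0,0,110]]]' >/dev/null; python3 st.py
python3 -m handwheel '[[[0,0,0,0,0,0,255],[0,0,0,0,0,0,255],[0,0,0,0,0,0,255],[0,0,0,0,0,0,255],[0,0,0,0,0,0,255]]]' 50 >/dev/null
python3 -m handwheel '[[[0,0,0,0,0,0,255],[0,0,0,0,0,0,255],[0,0,0,0,0,0,255],[0,0,0,0,0,0,255]]]'>/dev/null; python3 st.py; python3 wing.py s10
```

```text
16.05 pos [0.4491 0.0967 0.161 ] rot [-1.800e+02 -1.000e-02 -9.454e+01] F [0.9 0.4 0.1] M [ 0.01  0.13 -0.02] w 0.0499 0
17.18 pos [0.449  0.0968 0.1609] rot [180.     0.   -94.53] F [-0.2 -0.4 -0.5] M [0.14 0.14 0.02] w 0.0135 50
s10 wing bottom v [209.38 214.5  216.25 216.5  216.75 216.5  212.38    nan] pot 225.27
245 [87, 83, 62, 38, 37, 32, 36, 36, 32, 33, 36, 41, 41, 39, 38, 31, 26, 27, 16, 63, 79, 85, 105, 118, 123, 130, 145, 130, 105, 103, 104]
247 [104, 98, 60, 36, 35, 41, 40, 40, 37, 39, 39, 49, 46, 42, 39, 42, 46, 45, 40, 39, 39, 46, 93, 111, 114, 117, 118, 108, 104, 108, 106]
248 [105, 100, 59, 34, 38, 36, 39, 41, 40, 37, 42, 47, 41, 40, 42, 41, 41, 40, 38, 40, 29, 47, 77, 91, 94, 99, 99, 98, 105, 108, 105]
```

Gripped. Next I'll raise it 0.8 mm and turn a quarter turn in four 22.5° parts.

```bash

python3 -m handwheel '[[[0,0,-0.01,0,0,0,255],[0,0,-0.01,0,0,0,255]]]' >/dev/null; python3 st.py
python3 -m handwheel '[[[0,0,0,0,0,-0.25,255],[0,0,0,0,0,-0.5,255],[0,0,0,0,0,-0.785,255],[0,0,0,0,0,-0.785,255]]]' >/dev/null; python3 st.py
python3 -m handwheel '[[[0,0,0,0,0,-0.25,255],[0,0,0,0,0,-0.5,255],[0,0,0,0,0,-0.785,255],[0,0,0,0,0,-0.785,255]]]' >/dev/null; python3 st.py; python3 wing.py s11|head -1
```

```text
17.48 pos [0.4488 0.0967 0.1616] rot [ 1.7997e+02 -2.0000e-02 -9.4530e+01] F [-0.3 -0.9 -2.8] M [ 0.    0.11 -0.05] w 0.0137 50
17.98 pos [0.4489 0.0967 0.1616] rot [179.98  -0.   -72.09] F [-0.2 -0.9 -2.4] M [-0.02  0.11  0.06] w 0.0138 50
18.48 pos [0.4489 0.0968 0.1617] rot [179.99   0.   -49.76] F [-0.2  0.7 -3.1] M [-0.07  0.15 -0.03] w 0.0139 50
s11 wing bottom v [224.62 224.75 214.38 214.12 214.12 214.   213.62 213.38] pot 225.27
```

```bash

python3 -m handwheel '[[[0,0,0,0,0,-0.25,255],[0,0,0,0,0,-0.5,255],[0,0,0,0,0,-0.785,255],[0,0,0,0,0,-0.785,255]]]' >/dev/null; python3 st.py
python3 -m handwheel '[[[0,0,0,0,0,-0.25,255],[0,0,0,0,0,-0.5,255],[0,0,0,0,0,-0.785,255],[0,0,0,0,0,-0.785,255]]]' >/dev/null; python3 st.py; python3 wing.py s12|head -1
```

```text
19.02 pos [0.449  0.0968 0.1617] rot [180.     0.   -27.33] F [ 0.3  0.  -2.8] M [-0.09  0.14  0.  ] w 0.0136 50
19.52 pos [0.449  0.0968 0.1617] rot [180.    0.   -4.9] F [-0.2 -0.  -2.9] M [-0.14  0.11  0.05] w 0.0136 50
s12 wing bottom v [   nan    nan 213.88 213.88 213.75 214.   213.5  211.38] pot 225.44
```

```bash

python3 -m handwheel '[[[0,-0.006,0,0,0,0,255],[0,-0.01,0,0,0,0,255],[0,-0.01,0,0,0,0,255]]]' >/dev/null; python3 st.py
python3 -m handwheel '[[[0,-0.005,0,0,0,0,255],[0,-0.01,0,0,0,0,255],[0,-0.01,0,0,0,0,255]]]' >/dev/null; python3 st.py
```

```text
19.95 pos [0.4491 0.0976 0.1618] rot [180.     0.    -4.63] F [-0.7 -0.3 -2.5] M [-0.1   0.1  -0.03] w 0.014 50
20.32 pos [0.4492 0.0985 0.1618] rot [-180.     -0.     -4.57] F [-0.1 -0.7 -3. ] M [-0.11  0.07 -0.02] w 0.0136 50
```

```bash

python3 -m handwheel '[[[0,-0.005,0,0,0,0,255],[0,-0.01,0,0,0,0,255],[0,-0.01,0,0,0,0,255]]]' >/dev/null; python3 st.py
python3 -m handwheel '[[[0,-0.005,0,0,0,0,255],[0,-0.01,0,0,0,0,255],[0,-0.01,0,0,0,0,255]]]' >/dev/null; python3 st.py
```

```text
20.7 pos [0.4492 0.0992 0.1618] rot [-180.     -0.     -4.57] F [-0.3 -0.1 -2.8] M [-0.11  0.17 -0.04] w 0.0136 50
21.07 pos [0.4492 0.0997 0.1618] rot [ 1.7997e+02  1.0000e-02 -4.5700e+00] F [ 0.2 -2.2 -1.3] M [-1.01  0.03  0.03] w 0.014 50
```

Snug contact again: the moment stepped to -1.0, above the sliding level of -0.65. I'll lower onto the board and let go.

```bash

python3 -m handwheel '[[[0,0,0.006,0,0,0,255],[0,0,0.012,0,0,0,255]]]' >/dev/null; python3 st.py
python3 -m handwheel '[[[0,0,0,0,0,0,110],[0,0,0,0,0,0,110],[0,0,0,0,0,0,110],[0,0,0,0,0,0,110]]]' >/dev/null; python3 st.py; python3 wing.py s13|head -1
python3 -m handwheel '[[[0,0,-0.2,0,0,0,110],[0,0,-0.6,0,0,0,110],[0,0,-1,0,0,0,110],[0,0,-1,0,0,0,110]]]' >/dev/null; python3 st.py; python3 wing.py s14|head -1
```

```text
21.32 pos [0.4493 0.0998 0.161 ] rot [ 1.7997e+02 -1.0000e-02 -4.5600e+00] F [-1.2 -3.1  3.7] M [-1.38  0.65  0.03] w 0.0139 50
21.82 pos [0.4494 0.1001 0.1609] rot [-1.7998e+02 -1.0000e-02 -4.5700e+00] F [ 0.7 -0.5  0.1] M [-0.12  0.13 -0.04] w 0.0468 0
s13 wing bottom v [nan nan nan nan nan nan nan nan] pot 225.43
22.38 pos [0.4506 0.1007 0.2433] rot [-179.84   -0.23   -4.55] F [ 0.   0.1 -1.1] M [-0.12  0.21 -0.01] w 0.0496 0
s14 wing bottom v [212.38 213.12 214.62 214.88 214.75 214.88 213.88 211.88] pot 225.24
```

```bash
python3 - <<'E'
from h import *
a=cv2.imread("pics/side0.png").astype(int);b=cv2.imread("pics/s14.png").astype(int)
g=b.max(2)
for v in range(203,216,2): k=np.flatnonzero(g[v,230:270]<70)+230; print(v,k.min() if len(k) else None,k.max() if len(k) else None,len(k))
print("pred wing rect",proj("side",[[.4493+sx*.032,.0985+.0025-sx*.0025+.007,z] for sx in(-1,1) for z in(.153,.189)]).round(1).tolist())
for n,(u0,v0,u1,v1) in dict(bisque=(208,159,226,182),jar=(255,162,267,180),small=(208,191,226,211),fence=(228,255,270,272)).items(): print(n,np.abs(a-b)[v0:v1,u0:u1].mean().round(1))
E
python3 st.py
```

```text
203 238 257 20
205 238 257 20
207 238 257 20
209 238 257 20
211 238 257 20
213 245 250 5
215 None None 0
pred wing rect [[258.1, 213.0], [258.0, 202.3], [236.6, 213.4], [236.3, 202.7]]
bisque 1.9
jar 27.7
small 1.7
fence 2.1
22.43 pos [0.4497 0.1004 0.2416] rot [-1.799e+02 -1.000e-01 -4.580e+00] F [ 0.7 -0.5 -1.4] M [-0.08  0.21 -0.01] w 0.05 0
```

```bash
python3 -c "
from station import arm
print(arm.job_done())"
```

```text
the job is handed in; nothing more can be done
None
```

The job is handed in at about 22 s: the pot is snug at the fence, the bolt is turned 90° under the slot and released upright, and the cups measured unmoved (jar hidden by the gripper at the last check). The bolt had tilted in the grip while pushing, so I let go once at the fence, regripped to turn it, then nudged it about 3 mm back against the pot.

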